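# Clear the keepsake box and hold its lid half open

## Robot

A 6-joint arm with a two-finger parallel gripper is mounted at the origin on the work surface. World frame = base frame: x ahead of the robot, y to its left, z up, the work surface at z = 0. Lengths are in m, angles in degrees, forces in N, time in s.
With the tool pointing down it reaches from about 0.35 to 0.875 m from the base axis. Payload 4.2 kg.
Tool frame: the origin (TCP) lies midway between the tips of the shut fingers; the grasp point (between the pads) lies 19 mm behind it; y points along the fingers, z is the direction in which the jaws open and shut, and the axes are right-handed (so a half turn about y gives the same grasp; the last joint's range is limited). The gripper opens to 87 mm and grips with 3 to 60 N. Pads are 19 mm wide; open, the fingers measure 117 mm over their backs; the gripper's body (75 mm by 190 mm) begins 51 mm behind the grasp point.
Start: joints at [-48.782, 22.042, 0.453, 0, -68.411, -14.817], TCP at [0.278, -0.56, 0.223] pointing down, gripper open.
Joint ranges: [-179.83, 179.83], [-69.29, 118.12], [-61.27, 80.66], [-181.25, 117.63], [-171.15, -9.14], [-177.46, 177.46]. Speed limits (degrees/s): [159.86, 159.86, 180, 180, 180, 180].

## Interface

Orientations are given as [roll, pitch, yaw] about the fixed x, y, z axes, in that order (R = Rz(yaw) Ry(pitch) Rx(roll)).
In Python, from workcell import env gives the robot as it stands. The module is installed in compiled form; this text tells all that it offers. Calls block until the motion is done:
- env.goto(position, orientation): joint-space move of the TCP to a pose.
- env.move_straight(position, rotation=None, rate=0.15, force_limit=None): straight line of the TCP; rotation=None keeps the orientation; rate is the mean speed in m/s. With force_limit (N) it stops when the force on the tool has changed by that much, and returns True; else False.
- env.set_joints(angles): joint-space move.
- env.gripper_to(opening, grasp_force=None): opening from 0.0 (shut) to 1.0 (fully open); grasp_force is the grip in N (None keeps the last); returns when the fingers have stopped.
- env.dwell(seconds).
- env.inverse_kinematics(position, orientation): joint angles nearest the present ones, or None.
- env.read_state(): the state.
- env.grab_frame(name): name is "side" or "top" or "wrist"; returns a dict with "image" (420x560x3 uint8, blue, green, red), "fx", "fy", "cx", "cy" (pixels), "position" and "orientation" of the camera in the world. Camera axes: x right, y up, looking along -z (the intrinsics and any distortion apply to the point x, -y, -z); pixel columns grow to the right and rows downward; lengths in m; the calibration is good to about 2 mm. A picture is of the moment at which its call begins. There is no depth.
A pose or a line that the arm cannot do raises env.Unreachable and nothing moves.
- env.close_job(): hands the job in, once; it reports no verdict.
Trained networks look in a picture, given as the dict that the camera call returned (one of the last four; its "shot" number tells which), for a name from the list of things; names that differ only in an ending like _2 or _b are one class to them, and where a whole thing is asked for, a point or a joint stands for the part that bears it (a point fixed in the world has none). Each returns a list of dicts, best first, with "score" (0 to 1); they miss things now and then, are a little off and sometimes report something else, mostly with a low value. They report only what shows in the picture. A call takes as long as a camera call.
- env.search_frame(picture, thing): "xyz" ([x, y, z] in m, in world coordinates, good to about 4 mm: the middle of the surface that is visible of it).
- env.trace(picture, thing): "mask" (420x560 bool, what is visible of it).
The state is a dict: "clock": time; "joint_positions": joint angles; "qvel": joint speeds; "joint_torque": joint torques, N m; "position": TCP position; "tool_rot": TCP orientation; "force": force on the tool from outside, world axes, zero at the start; "wrist_torque": the same for the moment, N m; "opening": opening from 0.0 (shut) to 1.0 (fully open).
Only numpy, scipy, OpenCV 4.12 (cv2) and the standard library are available. Lean on these libraries where they do the work, as an engineer would, in place of code of your own. Each camera call takes 0.05 s, during which the arm holds its last target. There are 200 camera calls.

## Task

Take the red pocket book off the lid of the navy keepsake box and stand it upright on one of its short ends on the marble slab, letting go of it there. Then raise the box's lid to 45 degrees and keep holding it there for someone to reach in: the lid falls shut if released, so finish with the gripper still holding it open. Leave the two candle holders and the remote control where they are.

Things in the scene. Friction and masses are not known exactly. Their poses are not given: they have to be found in the camera images.
- box: Navy open-topped keepsake box, fixed to the table, 220 (x) x 240 (y) x 100 mm high, walls 8 mm. Origin: centre of its underside, on the table. Its x axis points from the front (pull side, towards the robot) to the hinge side.
- lid (a joint): Angle of the box's lid: 0 shut and level, grows as the front edge rises, 1.9 at its stop; 0.785 is 45 degrees. The hinge runs free with no spring or stay: the lid (about 0.4 kg) falls shut when let go below 1.5 rad.
- lid_panel: The navy lid panel with its pull, 220 x 240 x 10 mm, top face 110 mm above the table when shut. Origin on the hinge line at the middle of the box's far edge, at the panel's underside; x runs away from the pull (the panel covers x -220 to 0 mm), y along the hinge, z out of the lid's top. The panel turns about its own y axis.
- pull (a point): Grip point on the brass pull, a block 30 mm wide (y, along the hinge) x 14 mm (x) x 34 mm high standing on the lid's top at mid-width, its centre 25 mm from the front edge and 195 mm from the hinge. The point lies inside it, 24 mm above the lid's top face and 10 mm below the pull's top. Axes as the lid panel's.
- lid_hinge (a point): Point on the lid's hinge line, in the middle of the box's far edge, 100 mm above the table. Its y axis lies along the hinge. Opening the lid swings the pull up and towards the hinge.
- book: Small red hardback book, rigid, about 0.14 kg, at first lying flat on the lid behind the pull. 115 (x) x 60 (y) x 26 mm (z) thick. Origin: centre of its lower cover; x is its long axis, y across its width, z out of the cover that is on top at the start.
- book_center (a point): Centre of the book's volume, 13 mm above the origin along the book's z.
- slab: Grey-green veined marble slab, fixed to the table, 140 x 140 x 12 mm. It lies to the left or right of the box. Origin: centre of its underside; its top is 12 mm above the table.
- candle_a: Mosaic glass candle holder, pale, widest 90 mm, 75 mm high; with the box between it and the slab. Not to be moved. Origin: centre of its underside.
- candle_b: Mosaic glass candle holder, reddish, widest 90 mm, 75 mm high, beyond the box. Not to be moved. Origin: centre of its underside.
- remote: White remote control, 40 (x) x 140 (y) x 18 mm, lying beyond the box to the left. Not to be moved. Origin: centre of its underside.

How it is judged:
By the outcome, as a careful person would: the job done as asked, in the order asked, and still so for the second after the job is handed in, while the arm keeps its last pose, push and grip.
It also fails if it takes over 58 s, if anything falls off the work surface, if the arm or the gripper's body presses on something with over 40 N, if the wrist force passes 120 N, or if a joint passes its speed limit or range.

## Working session

There is one attempt and no reset: what is moved stays moved. The work goes in short steps, each a Python script; the robot and the scene stay as the last script left them, time stands still between calls to the robot, and variables do not carry over. Pictures are saved under pics/ and viewed, about 8 in all and at most 12, crops included, and the job is handed in when it is done.

```bash
mkdir -p pics
python3 - <<'E'
from workcell import env
import cv2
s=env.read_state();print(s['clock'],s['position'],s['tool_rot'],s['opening'])
for n in("top","side"):
    f=env.grab_frame(n);cv2.imwrite(f"pics/{n}0.png",f['image'])
    print(n,f['position'],f['orientation'],f['fx'],f['cx'],f['cy'],[k for k in f])
    for t in("box","lid_panel","pull","book","slab","candle_a","remote","lid_hinge"):
        print(t,[(r['xyz'],round(r['score'],2)) for r in env.search_frame(f,t)][:3])
E
```

```text
0.0 [ 0.27767285 -0.55926948  0.22146634] [-8.98776148e+01  3.71071499e-03  2.63923588e+01] 1.003022343520288
top [0.57455871 0.01020162 1.29810188] [  3.00863259  -0.14920098 -89.5400294 ] 499.8760489443217 284.4885684748694 209.14473438004265 ['image', 'fx', 'fy', 'cx', 'cy', 'position', 'orientation', 'shot']
box [([0.5923, -0.0438, 0.1114], 0.74), ([0.797, -0.0302, 0.0303], 0.35)]
lid_panel [([0.5895, -0.0438, 0.1108], 0.79)]
pull [([0.5915, -0.0443, 0.1103], 0.56)]
book [([0.622, -0.0272, 0.1347], 0.82), ([0.5936, -0.0388, 0.1071], 0.6)]
slab [([0.4737, 0.3017, 0.0123], 0.79)]
candle_a [([0.5152, -0.3433, 0.0377], 0.92), ([0.7969, -0.0288, 0.0298], 0.81)]
remote [([0.733, 0.3153, 0.0169], 0.62)]
lid_hinge [([0.592, -0.0418, 0.111], 0.82), ([0.6226, -0.0273, 0.1357], 0.69)]
side [0.30954885 0.79500543 0.88473437] [  48.36864578    1.06792302 -159.52252821] 491.44872484329005 284.42248543233995 219.94881460591031 ['image', 'fx', 'fy', 'cx', 'cy', 'position', 'orientation', 'shot']
box [([0.5732, 0.0422, 0.1097], 0.88)]
lid_panel [([0.5779, 0.0063, 0.1097], 0.91)]
pull [([0.5772, 0.0053, 0.115], 0.7)]
book [([0.6148, -0.0142, 0.1348], 0.82)]
slab [([0.4747, 0.3109, 0.0119], 0.72), ([0.5754, 0.0457, 0.1108], 0.2)]
candle_a [([0.5168, -0.3158, 0.051], 0.69), ([0.7931, -0.0107, 0.0516], 0.6)]
remote [([0.7261, 0.3201, 0.0176], 0.75)]
lid_hinge [([0.578, 0.0023, 0.1119], 0.79)]
```

View images.

View pics/top0.png

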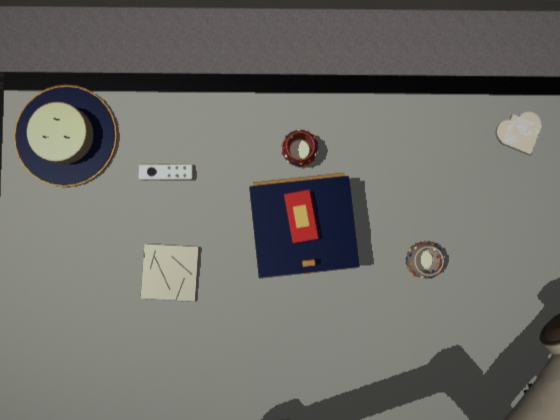

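View pics/side0.png

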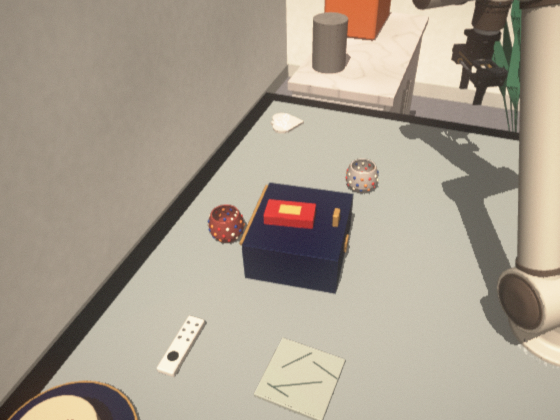

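```bash
cat > h.py <<'E'
from workcell import env
import numpy as np, cv2
from scipy.spatial.transform import Rotation as R
def ray(f,px):
    px=np.atleast_2d(px).astype(float)
    d=np.c_[(px[:,0]-f['cx'])/f['fx'],-(px[:,1]-f['cy'])/f['fy'],-np.ones(len(px))]
    return R.from_euler('xyz',f['orientation'],degrees=True).apply(d)
def plane(f,px,z):
    d=ray(f,px);c=np.array(f['position']);return c+d*((z-c[2])/d[:,2])[:,None]
def mask(f,t):
    r=env.trace(f,t)
    if not r: return None
    return r[0]['mask'],r[0]['score']
def rect(f,t,z):
    m=mask(f,t)
    if m is None: return None
    n,l,s,c=cv2.connectedComponentsWithStats(m[0].astype(np.uint8))
    k=1+np.argmax(s[1:,4]);v,u=np.nonzero(l==k)
    P=plane(f,np.c_[u,v],z)[:,:2].astype(np.float32)*1000
    (c,wh,a)=cv2.minAreaRect(P);return np.round(c,1),np.round(wh,1),round(a,1),round(m[1],2)
def ori(yd,zd):
    "tool rpy from finger direction yd and jaw direction zd"
    y=np.array(yd,float);y/=np.linalg.norm(y);z=np.array(zd,float);z-=y*(y@z);z/=np.linalg.norm(z)
    return R.from_matrix(np.c_[np.cross(y,z),y,z]).as_euler('xyz',degrees=True)
def tcp(grasp,yd): 
    y=np.array(yd,float);return np.array(grasp)+.019*y/np.linalg.norm(y)
E
python3 - <<'E'
from h import *
f=env.grab_frame("top")
for t,z in(("lid_panel",.11),("book",.136),("slab",.012),("pull",.144),("remote",.018),("candle_a",.04)): print(t,rect(f,t,z))
g=env.grab_frame("side")
for t,z in(("book",.136),("slab",.012),("lid_panel",.11)): print(t,rect(g,t,z))
# brass pull by colour in top picture
hsv=cv2.cvtColor(f['image'],cv2.COLOR_BGR2HSV);print(hsv[264,308],hsv[215,300])
m=cv2.inRange(hsv,(8,100,80),(28,255,255));m[:250]=0;m[275:]=0;m[:,:290]=0;m[:,330:]=0
v,u=np.nonzero(m);print('pull px',u.mean(),v.mean(),len(u),plane(f,[[u.mean(),v.mean()]],.144))
print(R.from_euler('xyz',env.read_state()['tool_rot'],degrees=True).as_matrix().round(2))
E
```

```text
lid_panel (array([600.3, -38.1]), array([228. , 240.9]), 6.5, 0.87)
book (array([618.8, -29.7]), array([114. ,  61.5]), 9.9, 0.93)
slab (array([478., 300.]), array([140.9, 140.1]), 87.2, 0.8)
pull (array([599.9, -37. ]), array([226.5, 237.3]), 6.4, 0.81)
remote (array([734.8, 314.2]), array([ 39.8, 141.6]), 1.8, 0.83)
candle_a (array([ 515.4, -345.1]), array([93.4, 97. ]), 26.4, 0.94)
book (array([615.4, -18.1]), array([119.8,  90.8]), 10.0, 0.93)
slab (array([476.7, 304.2]), array([143.8, 141.4]), 87.2, 0.82)
lid_panel (array([598.8, -33.7]), array([227.7, 250.7]), 6.4, 0.85)
[ 17 148 160] [ 23 127 185]
pull px 308.07954545454544 263.2613636363636 88 [[ 0.5110911  -0.04755497  0.144     ]]
[[ 0.9  -0.   -0.44]
 [ 0.44  0.    0.9 ]
 [-0.   -1.    0.  ]]
```

```bash
cat >> h.py <<'E'
def rz(a): a=np.radians(a);return np.array([np.cos(a),np.sin(a),0])
Z=np.array([0,0,1.])
BK=np.array([.6175,-.029,0]);BY=9.9
SL=np.array([.477,.302,0])
HG=np.array([.7045,-.0255,.10]);HY=6.4
def pick(al,dz=0,s=1):
    d=-Z*np.cos(np.radians(al))-rz(BY)*np.sin(np.radians(al))
    return tcp(BK+Z*(.1325+dz),d),ori(d,s*rz(BY+90))
def place(al,h,dz=0,s=1,back=0):
    d=-Z*np.sin(np.radians(al))+rz(h)*np.cos(np.radians(al))
    # grasp point sits 9.5 mm towards top cover from book's mid-plane, at half length
    g=SL+Z*(.012+.0575+dz)-rz(h)*.0095
    return tcp(g,d)-back*d,ori(d,s*rz(h+90))
def lid(th,t0,dz=0,s=1):
    "lid angle th, tool tilt t0 relative to lid normal (positive leans toward robot), degrees"
    a=np.radians(th);x=rz(HY);n=np.sin(a)*x+np.cos(a)*Z;p=-np.cos(a)*x+np.sin(a)*Z
    g=HG+.195*p+(.010+.025)*n
    b=np.radians(th-t0);d=-(np.sin(b)*x+np.cos(b)*Z)
    return tcp(g,d)-dz*d,ori(d,s*rz(HY+90))
E
python3 - <<'E'
from h import *
for s in(1,-1):
  for al in(0,15,30,40):
    q=env.inverse_kinematics(*pick(al,s=s));print('pick',s,al,None if q is None else np.round(q))
    for h in(0,15,30,45,60,75,90):
        q=env.inverse_kinematics(*place(al,h,s=s))
        if q is not None: print('  place',h,np.round(q))
  for t0 in(0,15,30):
   for th in(0,45,50):
    q=env.inverse_kinematics(*lid(th,t0,s=s));print('lid',s,t0,th,None if q is None else np.round(q))
E
```

```text
pick 1 0 [ 12.  27.  -9.  -0. -54. -92.]
  place 30 [   4.   66.  -55. -150. -118.  105.]
  place 45 [  -3.   60.  -45. -131. -100.  101.]
  place 60 [  -4.   54.  -35. -116.  -89.   88.]
  place 75 [  -3.   51.  -24. -102.  -87.   75.]
  place 90 [  0.  51. -13. -90. -90.  64.]
pick 1 15 [ 12.  34.   2.  -1. -74. -92.]
  place 30 [   3.   50.  -58. -154.  -91.   98.]
  place 45 [  -2.   45.  -47. -133.  -76.   91.]
  place 60 [  -2.   41.  -35. -114.  -69.   76.]
  place 75 [  1.  40. -24. -97. -70.  64.]
  place 90 [  4.  42. -15. -84. -76.  55.]
pick 1 30 [ 12.  41.  13.  -1. -91. -92.]
  place 30 [   6.   32.  -53. -155.  -55.   87.]
  place 45 [   4.   29.  -41. -128.  -46.   72.]
  place 60 [   6.   29.  -31. -105.  -46.   56.]
  place 75 [  8.  31. -22. -88. -53.  46.]
  place 90 [ 10.  34. -15. -76. -62.  42.]
pick 1 40 [  12.   47.   19.   -1. -103.  -92.]
  place 30 [  10.   24.  -45. -149.  -30.   76.]
  place 45 [  14.   22.  -32. -112.  -25.   45.]
  place 60 [ 16.  23. -26. -90. -32.  32.]
  place 75 [ 16.  26. -21. -77. -43.  29.]
  place 90 [ 16.  29. -15. -67. -53.  
[... 1382 characters left out ...]
  -32. -112.  -25. -135.]
  place 60 [  16.   23.  -26.  -90.  -32. -148.]
  place 75 [  16.   26.  -21.  -77.  -43. -151.]
  place 90 [  16.   29.  -15.  -67.  -53. -150.]
lid -1 0 0 [ 13.  17. -24.   0. -49.  84.]
lid -1 0 45 [  10.   41.   26.   -3. -120.   85.]
lid -1 0 50 [  10.   45.   33.   -4. -127.   85.]
lid -1 15 0 [ 14.  12. -35.   4. -28.  79.]
lid -1 15 45 [  11.   34.   18.   -2. -104.   86.]
lid -1 15 50 [  11.   38.   25.   -3. -112.   86.]
lid -1 30 0 None
lid -1 30 45 [ 11.  26.   8.  -1. -88.  85.]
lid -1 30 50 [ 11.  30.  15.  -2. -95.  86.]<stdin>:6: UserWarning: Gimbal lock detected. Setting third angle to zero since it is not possible to uniquely determine all angles.
```

```bash
python3 - <<'E' 2>/dev/null
from h import *
env.gripper_to(1.0)
env.goto(*pick(30,.12))
s=env.read_state();print(s['clock'],s['position'],pick(30,.12)[0])
f=env.grab_frame("wrist");cv2.imwrite("pics/w1.png",f['image'])
print(f['position'],f['orientation'])
for t,z in(("book",.136),("lid_panel",.11),("pull",.144)):print(t,rect(f,t,z))
E
```

```text
3.9167 [ 0.60799577 -0.03174232  0.23626865] [ 0.60814146 -0.03063333  0.23604552]
[ 0.6272767  -0.02925122  0.41121136] [1.48592489e+01 3.73518176e-03 9.97603520e+01]
book (array([584.3, -36.5]), array([43.8, 59.4]), 9.9, 0.8)
lid_panel (array([549.6, -43.3]), array([123.4, 239.3]), 6.6, 0.94)
pull (array([557.8, -42.1]), array([108.5, 211.6]), 6.8, 0.66)
```

View pics/w1.png

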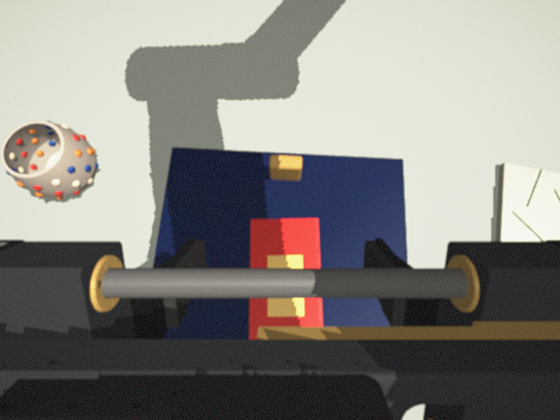

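```bash
sed -i 's/^BK=.*;BY/BK=np.array([.619,-.030,0]);BY/' h.py; python3 - <<'E' 2>/dev/null
from h import *
env.move_straight(*pick(30,.03))
hit=env.move_straight(*pick(30,0.0),rate=.05,force_limit=6)
s=env.read_state();print(hit,s['position'],pick(30,0)[0],s['force'])
env.gripper_to(0.5,grasp_force=30)
s=env.read_state();print('open',s['opening'],s['force'])
p,o=pick(30,.14);env.move_straight(p,rate=.15)
s=env.read_state();print(s['clock'],s['opening'],s['force'])
f=env.grab_frame("side");cv2.imwrite("pics/s1.png",f['image'])
E
```

```text
False [ 0.60948156 -0.03162789  0.11598132] [ 0.60964146 -0.03163333  0.11604552] [-1.29845999 -0.1925915   0.80780053]
open 0.6873948324014263 [-0.36103708  0.23830053  0.41611099]
7.2917 0.6824630323400541 [ 0.25137919  0.38193932 -0.67171818]
```

View pics/s1.png

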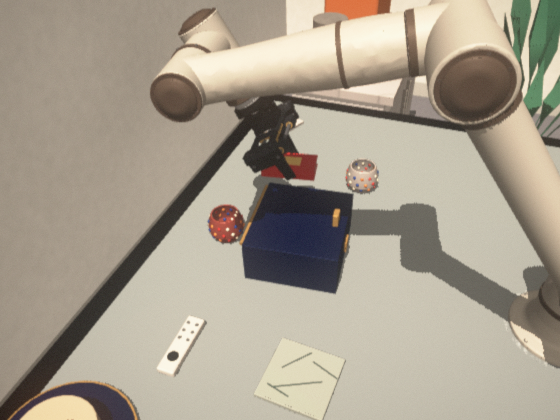

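```bash
python3 - <<'E' 2>/dev/null
from h import *
p,o=place(30,45,.14)
print(env.inverse_kinematics(p,o))
try: env.move_straight(p,o,rate=.12);print('line')
except env.Unreachable as e:
    print('unreach',e); env.goto(p,o)
s=env.read_state();print(s['clock'],s['position'],p,s['opening'],s['force'])
f=env.grab_frame("side");cv2.imwrite("pics/s2.png",f['image'])
E
```

```text
[ 19.84269142   5.9418061  -28.34031206 -94.41061474 -21.66907589
  17.9596992 ]
unreach the arm cannot follow that straight line within its joint ranges
9.0167 [0.48247841 0.30698984 0.20017631] [0.48191756 0.30691756 0.2       ] 0.6883106185813193 [ 0.33075519  0.13399778 -2.00610049]
```

View pics/s2.png

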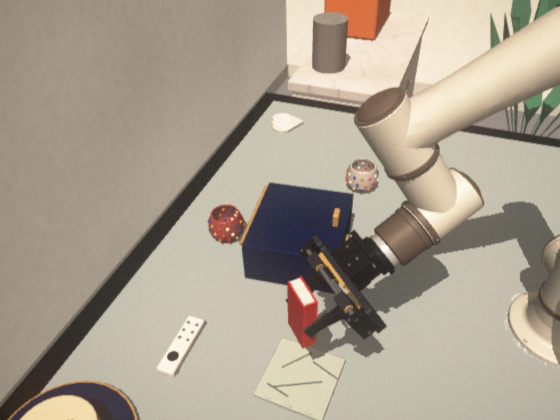

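```bash
python3 - <<'E' 2>/dev/null
from h import *
env.move_straight(*place(30,45,.012),rate=.12)
env.dwell(.2)
hit=env.move_straight(*place(30,45,-.006),rate=.03,force_limit=3)
s=env.read_state();print(s['clock'],hit,s['position'],place(30,45,0)[0],s['force'])
f=env.grab_frame("side")
i=f['image'];cv2.imwrite("pics/s3.png",cv2.resize(i[240:420,200:420],None,fx=3,fy=3))
E
```

```text
10.9583 True [0.48258034 0.30712689 0.05885986] [0.48191756 0.30691756 0.06      ] [1.46480566 0.80388464 0.78721526]
```

View pics/s3.png

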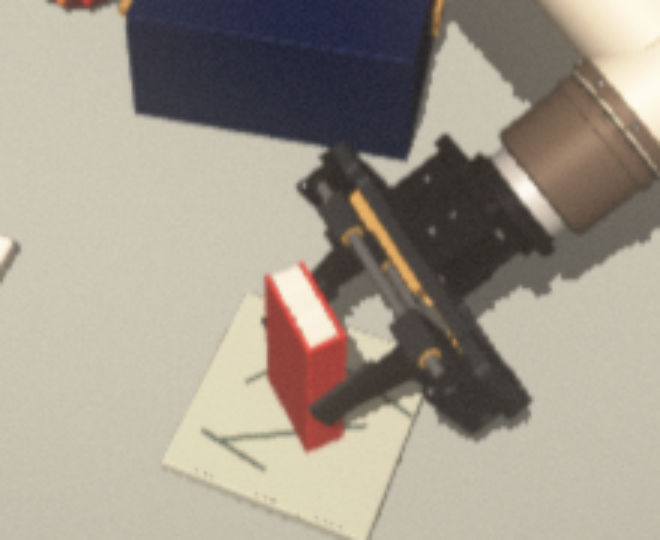

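```bash
python3 - <<'E' 2>/dev/null
from h import *
env.dwell(.2)
env.gripper_to(0.85);env.dwell(.2);env.gripper_to(1.0)
d=-Z*.5+rz(45)*.866
p=np.array(env.read_state()['position'])
for L in(.12,.1,.08):
    try: env.move_straight(p-d*L,rate=.1);print(L);break
    except env.Unreachable as e: print(e)
s=env.read_state();print(s['clock'],s['position'],s['joint_positions'],s['force'])
f=env.grab_frame("side");i=f['image'];cv2.imwrite("pics/s4.png",i)
g=env.grab_frame("top");print(rect(g,"book",.127))
E
```

```text
0.12
13.925 [0.40826466 0.2335414  0.1186157 ] [  -2.73017035   13.22246575  -45.77733448 -110.6329258   -43.22231347
   56.15713642] [-0.43768477 -0.32333595  0.34150322]
(array([478.6, 288.6]), array([36.3, 80. ]), 45.7, 0.6)
```

View pics/s4.png

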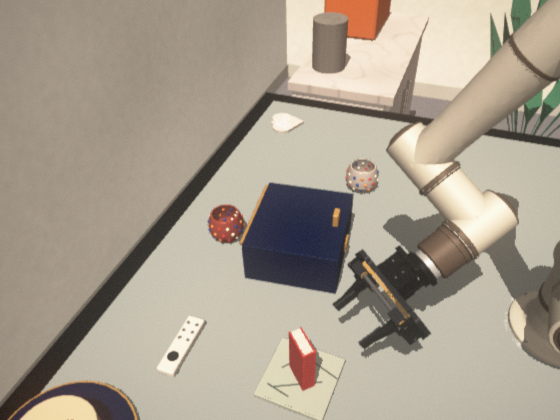

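```bash
python3 - <<'E' 2>/dev/null
from h import *
p=np.array(env.read_state()['position']);p[2]=.30
try: env.move_straight(p)
except env.Unreachable: p[2]=.24;env.move_straight(p)
P=lid(0,10,.10);q=env.inverse_kinematics(*P);print(q)
if abs(q[3])<60:
    env.goto(*P)
    s=env.read_state();print(s['clock'],s['position'],P[0])
    f=env.grab_frame("wrist");cv2.imwrite("pics/w2.png",f['image'])
    print(rect(f,"lid_panel",.11))
    print([ (r['xyz'],r['score']) for r in env.search_frame(f,"pull")])
    hsv=cv2.cvtColor(f['image'],cv2.COLOR_BGR2HSV)
    m=cv2.inRange(hsv,(8,90,80),(28,255,255))
    n,l,st,c=cv2.connectedComponentsWithStats(m)
    for k in np.argsort(-st[1:,4])[:5]+1: print(st[k],plane(f,[c[k]],.144).round(4))
E
```

```text
[ 13.89603511   5.07876235 -24.9044685    1.6918241  -50.11281967
 -98.46853478]
16.7667 [ 0.49622561 -0.04885139  0.21414764] [ 0.49673741 -0.04880431  0.21476943]
(array([531.2, -46.4]), array([ 95.2, 238.7]), 6.3, 0.83)
[([0.5337, -0.0419, 0.114], 0.74)]
[ 258  321  302   19 4241] [[0.61  0.087 0.144]]
[ 265  200   39   31 1131] [[ 0.5051 -0.049   0.144 ]]
[447 255  33  57 916] [[0.5518 0.1114 0.144 ]]
[ 90 255  32  57 914] [[ 0.5856 -0.1946  0.144 ]]
[267 149  34  15 452] [[ 0.4591 -0.0543  0.144 ]]
```

View pics/w2.png

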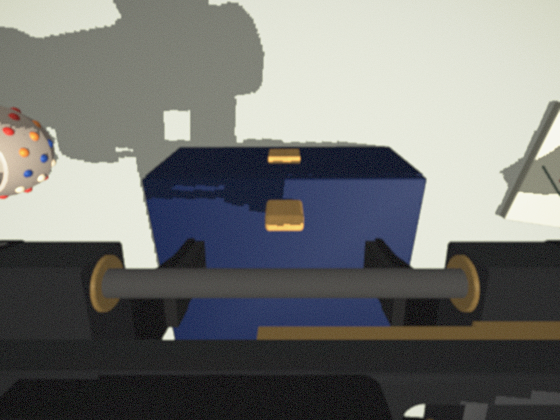

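```bash
python3 - <<'E' 2>/dev/null
from h import *
f=env.grab_frame("wrist");print(f['position'],f['orientation'])
print('pull back edge',plane(f,[[285,231],[285,226]],.144),'front bottom edge',plane(f,[[285,200]],.11),'sides',plane(f,[[265,225],[304,225]],.144))
print('lid front corners',plane(f,[[145,180],[425,179]],.11))
print('model pull',HG-.195*rz(HY))
i=f['image'][190:240,250:320];print(i[:,35].tolist()[5:45:2])
E
```

```text
[ 0.39901329 -0.06057704  0.3611402 ] [-2.51199537e+01 -3.09849281e-02  9.63554981e+01]
pull back edge [[ 0.51903102 -0.04658825  0.144     ]
 [ 0.51464523 -0.04708055  0.144     ]] front bottom edge [[ 0.50756312 -0.04779455  0.11      ]] sides [[ 0.51548067 -0.06252287  0.144     ]
 [ 0.51215648 -0.03259951  0.144     ]]
lid front corners [[ 0.50237862 -0.16613331  0.11      ]
 [ 0.47564885  0.06627301  0.11      ]]
model pull [ 0.51071526 -0.04723644  0.1       ]
[[104, 61, 49], [82, 51, 43], [51, 78, 94], [50, 90, 116], [53, 91, 116], [53, 91, 117], [49, 88, 116], [50, 92, 119], [53, 94, 119], [56, 95, 120], [57, 106, 137], [66, 117, 151], [66, 116, 149], [66, 115, 148], [67, 115, 148], [77, 138, 182], [110, 203, 242], [98, 164, 218], [100, 78, 82], [100, 57, 45]]
```

```bash
sed -i 's/^HG=.*;HY/HG=np.array([.7052,-.0255,.10]);HY/' h.py; python3 - <<'E' 2>/dev/null
from h import *
env.move_straight(*lid(0,10,.02),rate=.12)
hit=env.move_straight(*lid(0,10,0),rate=.05,force_limit=6)
s=env.read_state();print(hit,s['position'],lid(0,10)[0],s['force'])
env.gripper_to(0.1,grasp_force=40)
s=env.read_state();print('open',s['opening']*87,s['force'])
for th in range(3,46,6):
    env.move_straight(*lid(th,10),rate=.07)
    s=env.read_state();print(th,round(s['clock'],2),round(s['opening']*87,1),np.round(s['force'],1),np.round(s['wrist_torque'],2))
    if np.linalg.norm(s['force'])>30: print('stop');break
f=env.grab_frame("side");cv2.imwrite("pics/s5.png",f['image'])
E
```

```text
False [ 0.51467195 -0.04689372  0.11601368] [ 0.51469401 -0.04686867  0.11628865] [0.42968734 0.0553297  0.40019659]
open 29.86082627557055 [ 0.13005485 -2.14831603 -0.36380088]
3 19.6 29.7 [ 0.1 -2.1 -2. ] [-0.72 -0.    0.  ]
9 20.04 29.3 [-1.9 -3.5 -1.5] [-0.83 -0.13  0.09]
15 20.48 29.4 [-2.2 -2.5 -1.1] [-0.83 -0.12  0.2 ]
21 20.93 29.5 [-2.8 -1.5  0.3] [-0.82  0.11  0.23]
27 21.37 29.7 [-3.3 -2.6  1.9] [-0.72  0.36  0.31]
33 21.81 30.0 [-4.5 -1.   2.6] [-0.59  0.43  0.26]
39 22.25 29.7 [-4.3 -1.7  2.8] [-0.46  0.51  0.3 ]
45 22.69 29.7 [-4.8 -1.3  4.7] [-0.38  0.45  0.24]
```

View pics/s5.png

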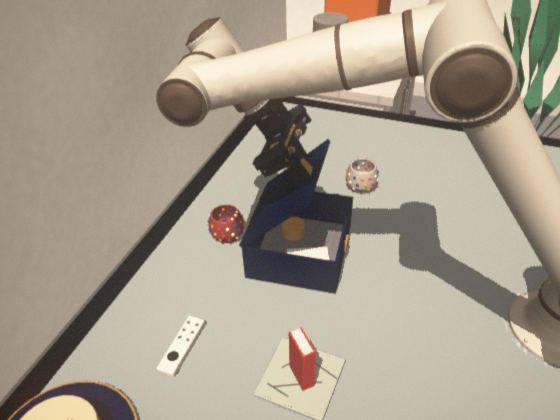

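```bash
python3 - <<'E' 2>/dev/null
from h import *
env.dwell(.5)
s=env.read_state();print(s['clock'],s['position'],lid(45,10)[0],s['force'],s['opening'])
f=env.grab_frame("side")
x,n=rz(HY),rz(HY+90);c=np.array(f['position'])
def proj(P):
    q=R.from_euler('xyz',f['orientation'],degrees=True).inv().apply(P-c);return f['cx']-f['fx']*q[:,0]/q[:,2],f['cy']+f['fy']*q[:,1]/q[:,2]
for th in(40,45,50):
    a=np.radians(th);p=-np.cos(a)*x+np.sin(a)*Z;N=np.sin(a)*x+np.cos(a)*Z
    print(th,np.round(proj(np.array([HG+.22*p+.12*n,HG+.22*p+.12*n+.01*N,HG+.22*p-.12*n,HG+.12*n,HG+.22*p+.12*n])),1))
cv2.imwrite("pics/s6.png",cv2.resize(f['image'][120:260,220:380],None,fx=4,fy=4))
g=env.grab_frame("top");print(rect(g,"remote",.018),rect(g,"candle_a",.04),[r['xyz'] for r in env.search_frame(g,"candle_b")])
E
```

```text
23.2417 [ 0.58140438 -0.03930096  0.24764937] [ 0.58193796 -0.03932605  0.24707067] [-4.92394186 -0.45357697  5.26256626] 0.3431041325477738
40 [[315.6 312.6 335.7 241.1 315.6]
 [211.  207.6 146.5 247.6 211. ]]
45 [[309.4 306.  330.5 241.1 309.4]
 [204.7 201.4 140.7 247.6 204.7]]
50 [[302.5 298.7 324.8 241.1 302.5]
 [198.6 195.6 135.3 247.6 198.6]]
(array([732.4, 325.7]), array([ 41.4, 118.4]), 0.5, 0.63) (array([ 515.9, -344.8]), array([96.4, 93.4]), 54.1, 0.85) [[0.5165, -0.3432, 0.0387]]
```

View pics/s6.png

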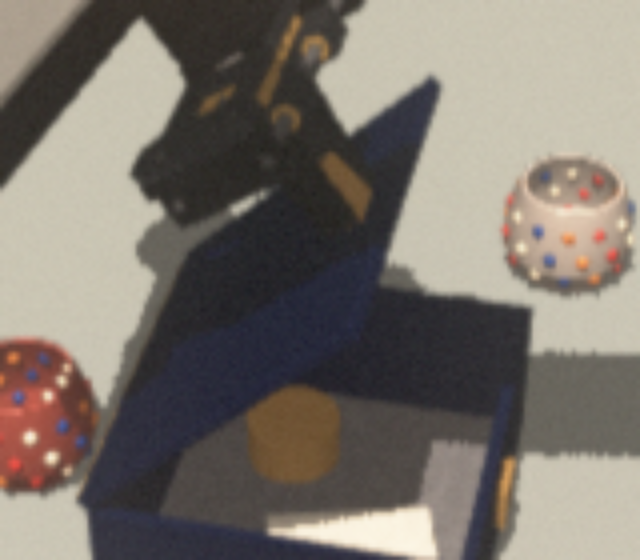

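```bash
python3 -c "
from workcell import env
env.close_job();s=env.read_state();print(s['clock'],s['opening'],s['force'])"
```

```text
the job is handed in; nothing more can be done
the job is handed in; nothing more can be done
```

The red book is standing on one of its short ends on the marble slab, released. The box lid is raised to about 45° with the gripper still holding the pull at 40 N. I handed the job in at about 23 s of the 58 s allowed.

What the last checks showed:
- **Lid:** in the side picture both visible front corners fall within about 1.5 pixels of where a 45° lid should be (about 6 pixels is 5°). The reading from the gripper matches the pull's width. The forces I read on the tool stayed under 8 N in total while the lid was opening.
- **Book:** it was upright on the slab in the side picture after release, and in the one taken once the lid was up.
- **Candle holders:** the pale one measured within 1 mm of where it started. For the reddish one the top-camera search returned only the pale one, so I checked it by eye in the side picture, where it looks unmoved.
- **Remote:** its outline in the last top picture came out short (118 mm instead of 140 mm), which I took to be the arm blocking part of the view. In the side picture it is where it was.

One planned straight-line move to the slab could not be done, so I used a joint-space move instead, with no trouble.

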